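Refit the pulled-off control knob on a swivel hotplate and hold it pressed in

ROBOT

A 7-joint arm with a two-finger parallel gripper is mounted at the origin on a cart in front of the work surface, level with it; the furniture and walls round the work are solid. World frame = base frame: x ahead of the robot, y to its left, z up, the work surface at z = 0. Lengths are in mm, angles in rad, forces in N, time in s.
With the tool pointing down it reaches from about 400 to 900 mm from the base axis. Payload 5.6 kg.
Tool frame: the origin (TCP) lies at the centre of the arm's flange, where the gripper is bolted on; the fingertips stand 190 mm ahead of it and the grasp point (between the pads) lies 171 mm ahead of it (env.tip_reach is the distance from the TCP to the fingertips, in mm); z points along the fingers, y is the direction in which the jaws open and shut (so a half turn about z gives the same grasp; the last joint's range is limited). The gripper opens to 92 mm and grips with 3 to 60 N. Pads are 20 mm wide; open, the fingers measure 128 mm over their backs; the gripper's body (75 mm by 189 mm) begins 69 mm behind the grasp point.
Start: joints at [-1.367, 0.468, -0.012, 1.603, 0.006, 1.071, -0.056], TCP at [158.83, 630.297, 404.692] pointing down, gripper open.
Joint ranges: [-2.53, 2.53], [-0.31, 2.02], [-1.57, 1.55], [0.28, 2.44], [-1.29, 4.43], [0.15, 1.84], [-2.92, 2.92]. Speed limits (rad/s): [2.57, 2.57, 3.14, 3.14, 3.14, 3.14, 3.14].

INTERFACE

Orientations are given as a rotation vector (axis times angle).
In Python, from workcell import env gives the robot as it stands.
- The arm moves only by the tool step_arm, never from a script. Its argument "rows" is a list of rows, each an object of numbers: "dx", "dy", "dz": the shift along the tool's x, y, z in mm; "turn": the turn about the tool's z in rad; "grip": the opening, from -1 (shut) to 1 (fully open). In form: [{"dx": .., "dy": .., "dz": .., "turn": .., "grip": ..}, ...]. A call has 1 to 5 rows; each row shifts and turns the commanded pose from where the row before left it, along the tool's axes as they then stand; what a row does not reach is not made up. A row lasts 1/8 s, in which the tool goes at most 62.5 mm and 10.7 degrees, less where a joint would pass 70% of its speed; a pose out of reach is approached as far as the arm can. A call is refused whole if a number of a shift passes 62.5 or a number of a turn 0.188, either way. A call with a gripper value outside its range is refused whole. The fingers move at their own pace and stop on an object; "squeeze" is the grip in N (left out, the last holds). Time passes only in rows, so rows that do not move let the fingers close. It gives the time, the measured TCP pose, the force and the opening at its end, in the units of the state.
- env.get_obs(): the state, without advancing time (a new reading comes with each control period).
- env.snapshot(name): name is "scene" or "top"; returns a dict with "color" (480x640x3 uint8, blue, green, red), "intrinsics" (3x3 intrinsics, pixels), "position" and "attitude" of the camera in the world. Camera axes: x right, y down, z forward; pixel columns grow to the right and rows downward; lengths in mm; the calibration is good to about 2 mm. A picture is of the moment at which its call begins. There is no depth.
- env.hand_in(): hands the job in, once; it reports no verdict.
The state is a dict: "clock": time; "joint_positions": joint angles; "qd": joint speeds; "tau": joint torques, N m; "position": TCP position; "tcp_rot": TCP orientation; "force": force on the tool from outside, world axes, zero at the start; "moment": the same for the moment, N m; "width": opening from 0.0 (shut) to 1.0 (fully open).
Only numpy, scipy, OpenCV 4.12 (cv2) and the standard library are available. Lean on these libraries where they do the work, as an engineer would, in place of code of your own. Each camera call takes 0.05 s, during which the arm holds its last target.

TASK

The small hotplate on the range has been swung aside and its control knob has come off. Swing it round by its upright wooden handle, counter-clockwise seen from above, until it meets its stop and its control panel faces front; then take the white knob, turn it so that its red line agrees with the red mark of the D-shaped stem, push it fully down onto the stem and press both in against the spring. Finish while still holding the knob pressed fully in, without letting go, and leave the shaker, spice jar and pepper mill standing where they are.

Things in the scene. Friction and masses are not known exactly. Their poses are not given: they have to be found in the camera images.
- hob_base: Fixed round black base of the hotplate, 98 mm radius. Origin on its underside, on the vertical swivel axis, on the range top. At the stop the control panel lies on this frame's -x side.
- hob_pivot (a point): Point on the swivel axis 20 mm above the range top. The turning steel body has 100 mm radius, its top 70 mm above the range top, with a dark cooking plate (78 mm radius, top at 82 mm). From its rim sticks out the steel control panel: 100 mm wide, black top face 65 mm above the range top, outer edge 165 mm from the axis.
- hob (a joint): Swivel angle of the hotplate, rad, growing counter-clockwise seen from above; 1.2 is the stop, where the panel faces front. Starts between 0 and 0.35. Stiff with friction (about 0.35 N m): it stays where it is left, with no spring.
- hob_handle (a point): Centre of the top of the turning handle: an upright pale wooden round post, 20 mm diameter, 55 mm long, from 70 to 125 mm above the range top, 118 mm from the swivel axis and 65 degrees counter-clockwise from the stem (seen from above). Swings with the hotplate; can be pinched from above.
- stem_seat (a point): Centre of the top of the grey collar (32 mm diameter) at the foot of the brass D-stem, 77 mm above the range top unpressed; 125 mm from the swivel axis, mid-panel, swings with the hotplate. The stem stands 20 mm above it: 14 mm diameter, one flat 3.5 mm from the axis, top 2 mm tapered by 1.5 mm all round. z up; x points out of the flat; a red mark on the collar is on that side.
- stem (a joint): Turn of the stem in the panel, rad, counter-clockwise from above; at 0 the flat faces the swivel axis. It starts between -0.4 and 0.4 and is stiff (0.12 N m), so it stays there: match the knob to it.
- stem_press (a joint): How far stem and collar are pushed down into the panel, m: 0 out, 0.007 at the bottom stop. A spring pushes back with 2.7 N at the start and 9 N at the bottom.
- knob: Loose white knob, about 40 to 85 g, standing bore down on the range top, right of the hotplate. Origin: centre of its underside, z up. D bore (15.8 mm diameter, 24 mm deep, flat 4.3 mm from the axis) with its flat on the +x side: it goes on only when knob +x and stem +x agree within about 8 degrees; fully on, the underside lies on the collar.
- knob_top (a point): Centre of the knob's top, 44 mm above its underside; axes as the knob. The knob has a round flange (46 mm diameter, 7 mm high) and on it a bar grip 46 mm long along x, 24 mm wide along y, up to the top: pinch it across the 24 mm. A red line on the top and end of the bar points along +x.
- salt_shaker: Clear salt shaker, 44 mm diameter, 90 mm high, behind the knob; leave alone. Origin at its underside.
- spice_jar_b: Spice jar with red cap, 47 mm diameter, 97 mm high, behind the knob; leave alone. Origin at its underside.
- pepper_mill: Dark wooden pepper mill, 58 mm diameter, 150 mm high, behind and right of the hotplate; leave alone. Origin at its underside.
Mind the look-alikes: they are no part of the job. Of the things like the knob, leave any that is black or blue; of the rest the smaller one is meant.

How it is judged (in metres and radians):
On the way, in this order (a step that is already met when the one before it is completed fails the run):
1. the hotplate is turned to its stop, the knob still off (value of joint hob above 1.15 rad and distance between knob and stem_seat above 0.05 m), for 0.2 s.
2. the knob is fully down on the stem, flat to flat (value of joint hob above 1.15 rad and z of knob in the frame of stem_seat between -0.003 and 0.003 m and horizontal distance between knob and stem_seat below 0.003 m and angle between the x axis of knob and the x axis of stem_seat, either way round below 0.25 rad and angle between knob's own z axis and vertical below 0.12 rad), for 0.2 s.
At the end, for the whole second after the job is handed in: Hotplate at its stop (within 0.05 rad); knob fully down on the stem (within 3 mm in height and off-axis, 0.25 rad in turn, 0.12 rad of upright); the fingers still hold it with stem and knob at least 5 of the 7 mm pressed in, through the last second (all of step 2 and value of joint stem_press above 0.005 m and contact force between the fingers and knob above 2 N); the arm keeps its last pose, push and grip.
It fails at once if a bystander is pushed more than 30 mm or tipped over (distance of any of salt_shaker, spice_jar_b, pepper_mill from where it was at the start of the episode above 0.03 m or angle between any of salt_shaker, spice_jar_b, pepper_mill's own z axis and vertical above 0.4 rad).
It also fails if it takes over 61 s, if anything falls off the work surface, if the arm or the gripper's body presses on something with over 40 N, if the wrist force passes 120 N, or if a joint passes its speed limit or range.

## Working session

There is one attempt and no reset: what is moved stays moved. The work goes in short steps, Python scripts to look and compute and a tool call to move; the robot and the scene stay as the last step left them, time stands still between calls to the robot, and variables do not carry over. Pictures are saved under pics/ and viewed, and the job is handed in when it is done.

Besides the shell and the picture viewer there is one more tool, called after "Request:" by a JSON object that holds its "name" and its "arguments", one argument or row to a line. step_arm: Moves the arm, as the interface text tells. Its arguments: {"type":"object","properties":{"rows":{"type":"array","items":{"type":"object","properties":{"dx":{"type":"number"},"dy":{"type":"number"},"dz":{"type":"number"},"turn":{"type":"number"},"grip":{"type":"number"}}}},"squeeze":{"type":"number"}},"required":["rows"]}

```bash
mkdir -p pics; ls; python3 - <<'E'
from workcell import env
import cv2
print(env.get_obs())
for n in("scene","top"):
    s=env.snapshot(n); cv2.imwrite(f"pics/{n}0.png",s["color"]); print(n,s["intrinsics"],s["position"],s["attitude"])
E
```

```text
pics
{'clock': 0.0, 'joint_positions': array([-1.36700982,  0.46836135, -0.0115867 ,  1.60360544,  0.00598706,
        1.07138799, -0.05628822]), 'qd': array([ 0.00024048,  0.00041099, -0.00088599,  0.000877  , -0.00270053,
        0.0002638 ,  0.00012472]), 'tau': array([-4.74553181e-04, -5.20568705e+01, -1.27582659e-02, -2.43755400e+01,
       -5.67448139e-02,  1.73465459e-02,  1.59902484e-04]), 'position': array([158.7805523 , 630.05721186, 403.75784473]), 'tcp_rot': array([-3.86770073e-01, -3.11759617e+00,  2.70965546e-03]), 'force': array([-0.20366558, -0.0226549 , -0.08328399]), 'moment': array([-0.03095495,  0.01789416, -0.03187447]), 'width': 0.9952076344710059}
scene [[611.66906812   0.         312.49845235]
 [  0.         611.66906812 242.0378807 ]
 [  0.           0.           1.        ]] [1014.58467695  730.72182165  992.39757451] [-0.64494534 -2.7128081   1.06970561]
top [[535.45763513   0.         321.65461589]
 [  0.         535.45763513 240.04052799]
 [  0.           0.           1.        ]] [ 571.77238077  -58.55788428 1094.5332076 ] [-2.18670627  2.13535138 -0.11266833]
```

View pics/scene0.png

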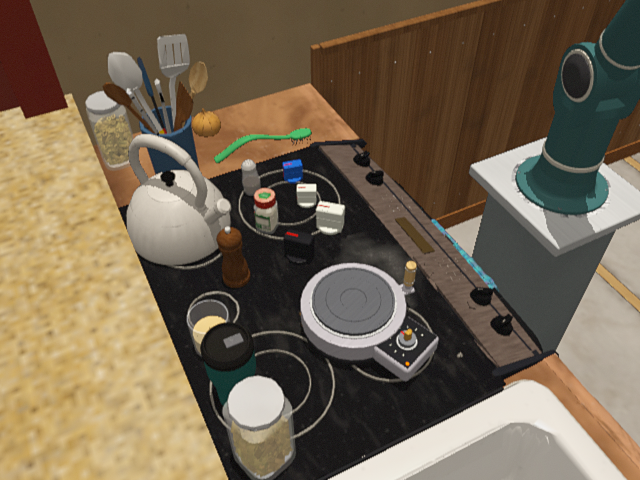

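View pics/top0.png

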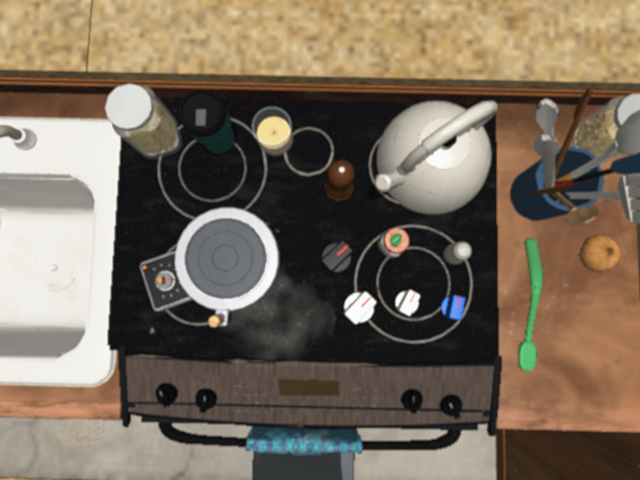

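The scene view shows the hotplate, with its panel at about (405,345) and handle at about (410,272). Among the knob-like things in the top view, black is at (337,257), blue at (455,307), a larger white one at (360,307) and a smaller white one at (408,301). The smaller white one fits the description; I'll confirm it in a crop.

```bash
cat > h.py <<'E'
import numpy as np, cv2
from scipy.spatial.transform import Rotation as R
from workcell import env
def snap(n): return env.snapshot(n)
def pt(s,u,v,z):
    K=s["intrinsics"]; d=R.from_rotvec(s["attitude"]).apply(np.linalg.inv(K)@[u,v,1]); p=np.array(s["position"])
    return p+d*(z-p[2])/d[2]
def px(s,P):
    c=R.from_rotvec(s["attitude"]).inv().apply(np.atleast_2d(P)-s["position"]); q=c@s["intrinsics"].T
    return q[:,:2]/q[:,2:]
def crop(s,x0,y0,w,h,f,name):
    cv2.imwrite("pics/"+name+".png",cv2.resize(s["color"][y0:y0+h,x0:x0+w],None,fx=f,fy=f,interpolation=cv2.INTER_CUBIC))
E
python3 - <<'E'
from h import *
t=snap("top"); s=snap("scene")
crop(t,320,230,160,110,5,"t_kn"); crop(t,130,200,160,140,5,"t_hob"); crop(s,280,150,80,110,5,"s_kn"); crop(s,290,250,160,140,5,"s_hob")
for u,v in((360,307),(408,301)): print(pt(t,u,v,44))
E
```

```text
[ 559.31312184 -127.83763074   44.        ]
[ 573.16421621 -221.07806889   44.        ]
```

View pics/t_kn.png

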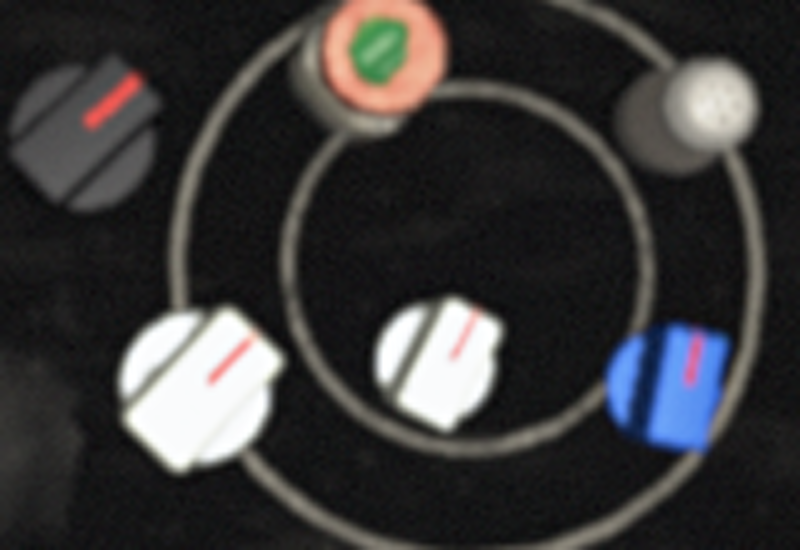

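View pics/t_hob.png

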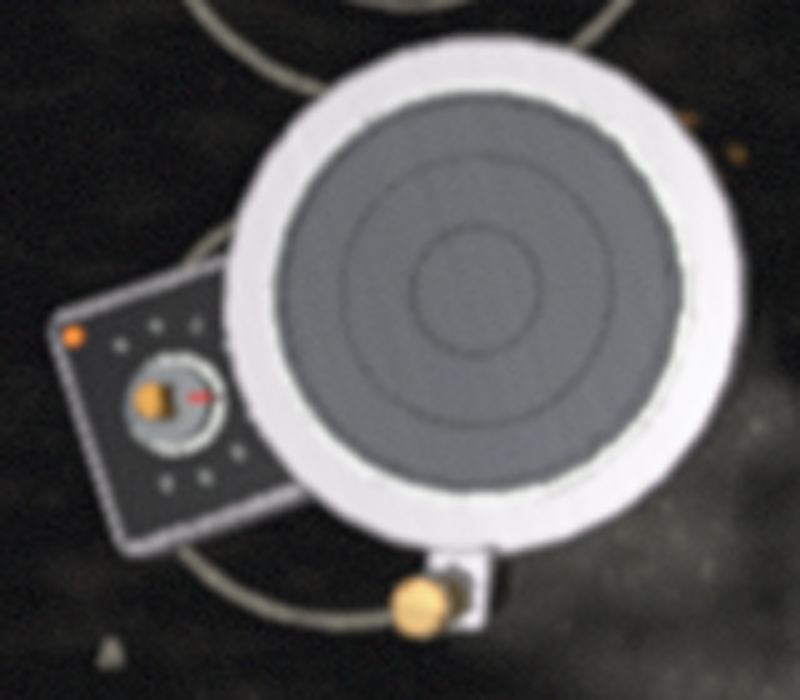

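View pics/s_kn.png

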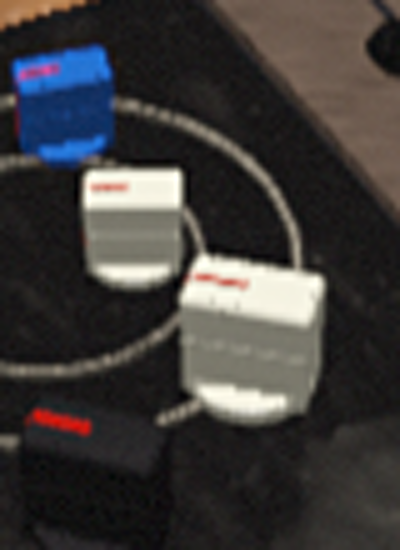

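View pics/s_hob.png

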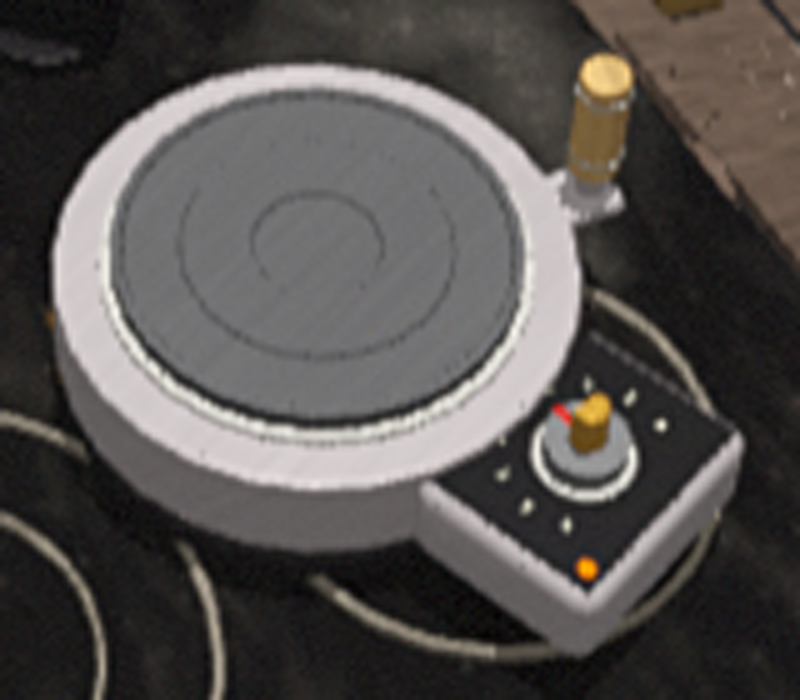

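```bash
python3 - <<'E'
from h import *
t=snap("top"); s=snap("scene")
T=lambda x0,y0:(lambda U,V:((U+.5)/5-.5+x0,(V+.5)/5-.5+y0))
tk=T(320,230); th=T(130,200); sk=T(280,150); sh=T(290,250)
def P(n,c,f,U,V,z): print(n,pt(c,*f(U,V),z)[:2].round(1))
P("plate top",t,th,480,292,82);P("body top",t,th,485,293,70)
P("plate sc",s,sh,317,257,82);P("body sc",s,sh,317,278,70)
P("handle t",t,th,420,603,125);P("handle s",s,sh,607,75,125)
P("stemtop t",t,th,152,402,97);P("collar t",t,th,176,404,77);P("mark t",t,th,205,398,77)
P("stemtop s",s,sh,597,405,97);P("collar s",s,sh,586,452,77);P("mark s",s,sh,562,412,77)
for U,V in((455,295),(503,325),(450,432),(395,400)):P("knob cor t",t,tk,U,V,44)
for U,V in((85,168),(182,170),(182,212),(82,210)):P("knob cor s",s,sk,U,V,44)
P("red t",t,tk,455,360,44);P("red t",t,tk,477,308,44)
P("red s",s,sk,128,187,44);P("red s",s,sk,93,187,44)
E
```

```text
plate top [645.9 131. ]
body top [646.4 131.3]
plate sc [649.  137.3]
body sc [648.9 138.1]
handle t [530.4 139.6]
handle s [528.7 140.1]
stemtop t [600.8 248.6]
collar t [600.9 245.6]
mark t [603.4 234.7]
stemtop s [599.1 248.7]
collar s [604.1 253.1]
mark s [602.6 234.8]
knob cor t [ 597.3 -226. ]
knob cor t [ 586.1 -244.8]
knob cor t [ 544.3 -224.4]
knob cor t [ 556.1 -202.9]
knob cor s [ 584.  -246.9]
knob cor s [ 544.5 -225. ]
knob cor s [ 557.4 -199.2]
knob cor s [ 597.6 -221.5]
red t [ 572.1 -226.1]
red t [ 592.5 -234.6]
red s [ 572.  -225.9]
red s [ 586.3 -233.3]
```

The target is the smaller white knob at top (409,302), roughly (571,-224) with yaw about -28°. The hotplate axis is about (646,132) and the handle about (530,140). I'm moving to a point above the handle.

Request:
{"name": "step_arm", "arguments": {
  "rows": [
    {"dx":-25,"dy":-20,"grip":1},
    {"dx":-40,"dy":-32},
    {"dx":-40,"dy":-32},
    {"dx":-40,"dy":-32},
    {"dx":-40,"dy":-32}
  ]
}}

```text
validation failed for argument at $.ro...
```

Request:
{"name": "step_arm", "arguments": {
  "rows": [
    {"dx":-40,"dy":-32},
    {"dx":-40,"dy":-32},
    {"dx":-40,"dy":-32,"turn":-0.05},
    {"dx":-40,"dy":-32,"turn":-0.05},
    {"dx":-40,"dy":-32,"turn":-0.07}
  ]
}}

```text
validation failed for argument at $.ro...
```

```bash
cat >> h.py <<'E'
def st():
    o=env.get_obs(); M=R.from_rotvec(o["tcp_rot"]).as_matrix()
    y=np.degrees(np.arctan2(M[1,0],M[0,0]))
    print("t",round(o["clock"],2),"pos",o["position"].round(1),"xyaw",round(y,1),"zax",M[:,2].round(4),"F",o["force"].round(1),"w",round(o["width"],3),"q",o["joint_positions"].round(2))
    return o,M
def go(x,y,z=None):
    o,M=st(); g=o["position"]+M[:,2]*171
    d=np.array([x-g[0],y-g[1],0 if z is None else z-g[2]])
    print("grasp",g.round(1),"tool delta",(M.T@d).round(1))
E
python3 -c "
from h import *
go(530,140,109)"
```

```text
t 0.3 pos [158.8 630.2 404.4] xyaw 165.9 zax [-1.e-04 -5.e-04 -1.e+00] F [0.4 0.3 0.2] w 1.0 q [-1.37  0.47 -0.01  1.6   0.01  1.07 -0.06]
grasp [158.8 630.1 233.4] tool delta [-479.7 -384.5  124.6]
```

All fields need to be given in every row.

Request:
{"name": "step_arm", "arguments": {
  "rows": [
    {"dx":-25,"dy":-20,"dz":0,"turn":0,"grip":1},
    {"dx":-40,"dy":-32,"dz":0,"turn":0,"grip":1},
    {"dx":-40,"dy":-32,"dz":0,"turn":0,"grip":1},
    {"dx":-40,"dy":-32,"dz":0,"turn":0,"grip":1},
    {"dx":-40,"dy":-32,"dz":0,"turn":0,"grip":1}
  ]
}}

```text
clock: 0.92
position: [302.9, 440.1, 404.8]
tcp_rot: [0.387, 3.117, 0.001]
force: [0.3, -0.5, -0.5]
width: 0.999
```

Request:
{"name": "step_arm", "arguments": {
  "rows": [
    {"dx":-40,"dy":-32,"dz":0,"turn":0,"grip":1},
    {"dx":-40,"dy":-32,"dz":0,"turn":0,"grip":1},
    {"dx":-40,"dy":-32,"dz":0,"turn":0,"grip":1},
    {"dx":-40,"dy":-32,"dz":0,"turn":-0.05,"grip":1},
    {"dx":-40,"dy":-32,"dz":0,"turn":-0.12,"grip":1}
  ]
}}

```text
clock: 1.55
position: [459.6, 237.8, 405.0]
tcp_rot: [0.115, 3.139, 0.001]
force: [-0.3, 0.2, 0.3]
width: 0.995
```

```bash
python3 -c "
from h import *
go(530,140,109)"
```

```text
t 1.55 pos [459.6 237.8 405. ] xyaw 175.8 zax [ 5.e-04  5.e-04 -1.e+00] F [-0.3  0.2  0.3] w 0.995 q [-0.69  0.24  0.18  1.93 -0.05  0.97  1.  ]
grasp [459.7 237.8 234. ] tool delta [-77.2 -92.5 125. ]
```

Request:
{"name": "step_arm", "arguments": {
  "rows": [
    {"dx":-38,"dy":-46,"dz":0,"turn":0,"grip":1},
    {"dx":-39,"dy":-46,"dz":0,"turn":0,"grip":1},
    {"dx":0,"dy":0,"dz":50,"turn":0,"grip":1},
    {"dx":0,"dy":0,"dz":20,"turn":0,"grip":1},
    {"dx":0,"dy":0,"dz":0,"turn":0,"grip":1}
  ]
}}

```text
clock: 2.17
position: [528.1, 141.3, 333.3]
tcp_rot: [-0.121, -3.136, 0.002]
force: [0.3, -0.2, 0.2]
width: 1.005
```

```bash
python3 - <<'E'
from h import *
go(530,140,109)
s=snap("scene");crop(s,340,160,160,120,5,"a1")
E
```

```text
t 2.17 pos [528.1 141.3 333.3] xyaw 175.6 zax [-0.0033 -0.0013 -1.    ] F [ 0.3 -0.2  0.2] w 1.005 q [-0.51  0.38  0.23  1.93 -0.11  0.84  1.27]
grasp [527.6 141.1 162.3] tool delta [-2.7 -0.8 53.3]
```

View pics/a1.png

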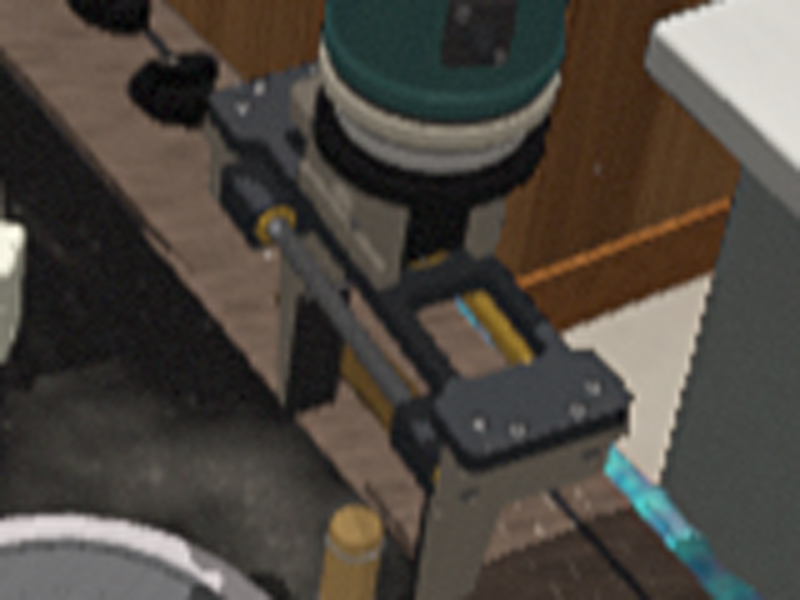

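The fingers straddle the handle (crop (355,530)). I'll descend and pinch.

Request:
{"name": "step_arm", "arguments": {
  "rows": [
    {"dx":-2,"dy":-1,"dz":25,"turn":0,"grip":1},
    {"dx":0,"dy":0,"dz":28,"turn":0,"grip":1},
    {"dx":0,"dy":0,"dz":0,"turn":0,"grip":-1},
    {"dx":0,"dy":0,"dz":0,"turn":0,"grip":-1},
    {"dx":0,"dy":0,"dz":0,"turn":0,"grip":-1}
  ],
  "squeeze": 15
}}

```text
clock: 2.85
position: [531.1, 140.6, 283.3]
tcp_rot: [0.12, 3.137, 0.002]
force: [-0.3, -0.2, 0.2]
width: 0.698
```

Request:
{"name": "step_arm", "arguments": {
  "rows": [
    {"dx":0,"dy":0,"dz":0,"turn":0,"grip":-1},
    {"dx":0,"dy":0,"dz":0,"turn":0,"grip":-1},
    {"dx":0,"dy":0,"dz":0,"turn":0,"grip":-1}
  ]
}}

```text
clock: 3.22
position: [530.5, 140.4, 281.8]
tcp_rot: [0.121, 3.139, 0.0]
force: [0.2, -0.9, -0.2]
width: 0.368
```

```bash
python3 - <<'E'
from h import *
go(530,140,109)
o=env.get_obs();M=R.from_rotvec(o["tcp_rot"]).as_matrix();g=o["position"]+M[:,2]*171
c=np.array([646.5,132.]);a0=np.arctan2(g[1]-c[1],g[0]-c[0]);print(np.degrees(a0))
r=np.hypot(*(g[:2]-c));print(r)
# plan: 14 rows, angle step .09, tool turn -.075
yaw=np.arctan2(M[1,0],M[0,0]); p=g[:2]
for i in range(14):
    a=a0+.09*(i+1); q=c+118*np.array([np.cos(a),np.sin(a)]) ; d=q-p
    print(i+1,q.round(0),round(d@[np.cos(yaw),np.sin(yaw)],1),round(d@[np.sin(yaw),-np.cos(yaw)],1)); p=q; yaw+=.075
E
```

```text
t 3.23 pos [530.5 140.4 281.8] xyaw 175.6 zax [ 2.e-04  1.e-04 -1.e+00] F [ 0.2 -0.9 -0.2] w 0.368 q [-0.49  0.46  0.21  1.96 -0.14  0.73  1.3 ]
grasp [530.6 140.4 110.8] tool delta [ 0.5 -0.4  1.8]
175.86595396368153
116.22586768998303
1 [529. 130.] 1.2 -10.6
2 [529. 119.] -0.7 -10.6
3 [531. 109.] -0.8 -10.6
4 [533.  99.] -1.0 -10.6
5 [537.  88.] -1.2 -10.6
6 [541.  79.] -1.3 -10.5
7 [546.  70.] -1.5 -10.5
8 [552.  61.] -1.6 -10.5
9 [559.  53.] -1.8 -10.5
10 [567.  45.] -2.0 -10.4
11 [575.  38.] -2.1 -10.4
12 [584.  32.] -2.3 -10.4
13 [593.  27.] -2.4 -10.3
14 [602.  23.] -2.6 -10.3
```

Request:
{"name": "step_arm", "arguments": {
  "rows": [
    {"dx":0,"dy":0,"dz":0,"turn":0,"grip":-1},
    {"dx":0,"dy":0,"dz":0,"turn":0,"grip":-1},
    {"dx":0,"dy":0,"dz":0,"turn":0,"grip":-1}
  ]
}}

```text
clock: 3.6
position: [530.4, 139.8, 281.6]
tcp_rot: [-0.121, -3.139, 0.001]
force: [-1.4, -2.2, 2.0]
width: 0.214
```

Request:
{"name": "step_arm", "arguments": {
  "rows": [
    {"dx":0,"dy":-5,"dz":0,"turn":-0.04,"grip":-1},
    {"dx":-1,"dy":-10.5,"dz":0,"turn":-0.075,"grip":-1},
    {"dx":-1,"dy":-10.5,"dz":0,"turn":-0.075,"grip":-1},
    {"dx":-1,"dy":-10.5,"dz":0,"turn":-0.075,"grip":-1},
    {"dx":-1,"dy":-10.5,"dz":0,"turn":-0.075,"grip":-1}
  ]
}}

```text
clock: 4.22
position: [535.8, 95.9, 281.6]
tcp_rot: [0.42, -3.109, -0.004]
force: [-6.3, 4.0, 5.2]
width: 0.214
```

```bash
cat >> h.py <<'E'
def arc(n,st_,tu,cx=646.5,cy=132.,r=118):
    o,M=st();g=o["position"]+M[:,2]*171
    c=np.array([cx,cy]);a0=np.arctan2(g[1]-c[1],g[0]-c[0]);print("ang",np.degrees(a0)%360,"r",np.hypot(*(g[:2]-c)),"dz",110-g[2])
    yaw=np.arctan2(M[1,0],M[0,0]); p=g[:2]
    for i in range(n):
        a=a0+st_*(i+1); q=c+r*np.array([np.cos(a),np.sin(a)]) ; d=q-p
        print(i+1,q.round(0),round(d@[np.cos(yaw),np.sin(yaw)],1),round(d@[np.sin(yaw),-np.cos(yaw)],1)); p=q; yaw+=tu
E
python3 -c "
from h import *
arc(6,.09,.075)"
```

```text
t 4.22 pos [535.8  95.9 281.6] xyaw -164.6 zax [-0.0045  0.0023 -1.    ] F [-6.3  4.   5.2] w 0.214 q [-0.34  0.45  0.13  1.96 -0.09  0.73  1.68]
ang 197.77393820820237 r 117.05133887953234 dz -0.567536215686232
1 [538.  86.] 0.0 -10.6
2 [542.  76.] -1.1 -10.6
3 [548.  67.] -1.2 -10.5
4 [554.  59.] -1.4 -10.5
5 [561.  51.] -1.6 -10.5
6 [569.  43.] -1.7 -10.5
```

Request:
{"name": "step_arm", "arguments": {
  "rows": [
    {"dx":1,"dy":-10.5,"dz":0,"turn":-0.075,"grip":-1},
    {"dx":-1,"dy":-10.5,"dz":0,"turn":-0.075,"grip":-1},
    {"dx":-1,"dy":-10.5,"dz":0,"turn":-0.075,"grip":-1},
    {"dx":-1,"dy":-10.5,"dz":0,"turn":-0.075,"grip":-1},
    {"dx":-1.5,"dy":-10.5,"dz":0,"turn":-0.075,"grip":-1}
  ]
}}

```text
clock: 4.85
position: [560.7, 49.9, 281.6]
tcp_rot: [0.993, -2.979, -0.005]
force: [-3.5, 4.8, 1.7]
width: 0.214
```

```bash
python3 -c "
from h import *
arc(6,.08,.06)"
```

```text
t 4.85 pos [560.7  49.9 281.6] xyaw -143.2 zax [-0.0021  0.0027 -1.    ] F [-3.5  4.8  1.7] w 0.214 q [-0.19  0.48  0.05  1.92 -0.04  0.75  2.1 ]
ang 223.4523569792462 r 118.67464960759244 dz -0.5686612785361547
1 [568.  44.] -2.1 -9.2
2 [575.  38.] -1.6 -9.3
3 [583.  33.] -1.8 -9.3
4 [591.  28.] -2.0 -9.2
5 [599.  24.] -2.2 -9.2
6 [608.  20.] -2.4 -9.1
```

Request:
{"name": "step_arm", "arguments": {
  "rows": [
    {"dx":-1.5,"dy":-9,"dz":0,"turn":-0.06,"grip":-1},
    {"dx":-1.5,"dy":-9,"dz":0,"turn":-0.06,"grip":-1},
    {"dx":-1.7,"dy":-8,"dz":0,"turn":-0.06,"grip":-1},
    {"dx":-1,"dy":-4,"dz":0,"turn":-0.03,"grip":-1}
  ]
}}

```text
clock: 5.35
position: [582.9, 31.3, 281.4]
tcp_rot: [1.293, -2.855, -0.011]
force: [-15.7, 7.0, 13.9]
width: 0.217
```

```bash
python3 - <<'E'
from h import *
arc(4,.05,.03)
t=snap("top");crop(t,130,180,160,140,5,"a2")
E
```

```text
t 5.35 pos [582.9  31.3 281.4] xyaw -131.3 zax [-0.0092  0.0033 -1.    ] F [-15.7   7.   13.9] w 0.217 q [-0.11  0.51  0.    1.86 -0.01  0.78  2.32]
ang 236.93788739442576 r 119.47176955013686 dz -0.4141979775027096
1 [587.  30.] -2.4 -5.6
2 [592.  27.] -1.1 -5.8
3 [598.  25.] -1.2 -5.8
4 [603.  22.] -1.3 -5.7
```

View pics/a2.png

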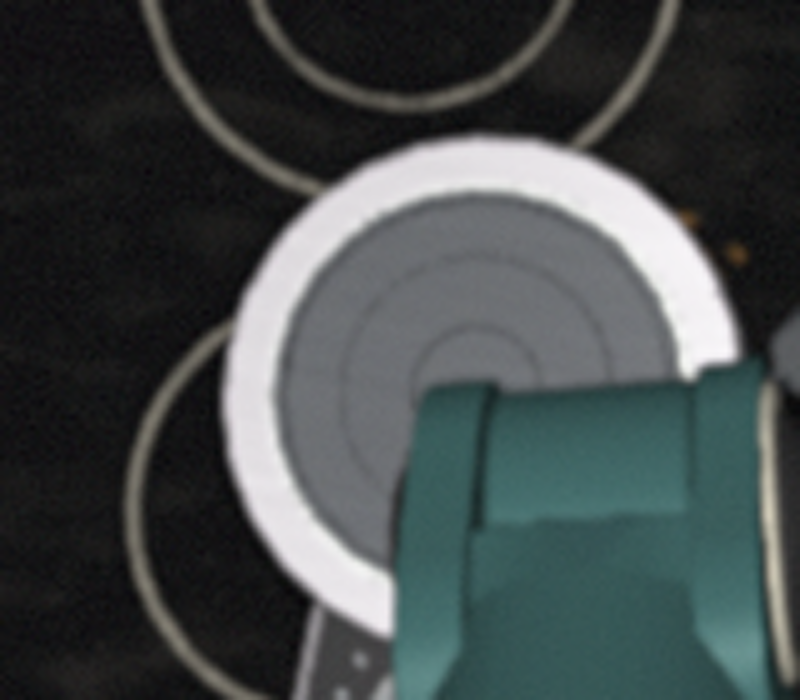

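Request:
{"name": "step_arm", "arguments": {
  "rows": [
    {"dx":-0.5,"dy":-2,"dz":0,"turn":0,"grip":-1},
    {"dx":0,"dy":0,"dz":0,"turn":0,"grip":-1}
  ]
}}

```text
clock: 5.65
position: [583.4, 31.3, 281.4]
tcp_rot: [1.292, -2.853, -0.013]
force: [-15.5, 6.8, 12.4]
width: 0.217
```

```bash
python3 - <<'E'
from h import *
arc(1,.05,.03)
s=snap("scene");crop(s,290,230,160,140,5,"a3")
E
```

```text
t 5.65 pos [583.4  31.3 281.4] xyaw -131.3 zax [-0.0123  0.0037 -0.9999] F [-15.5   6.8  12.4] w 0.217 q [-0.11  0.51  0.    1.86 -0.01  0.78  2.32]
ang 236.93668142933507 r 119.41280697158885 dz -0.3818264908089759
1 [587.  30.] -2.4 -5.6
```

View pics/a3.png

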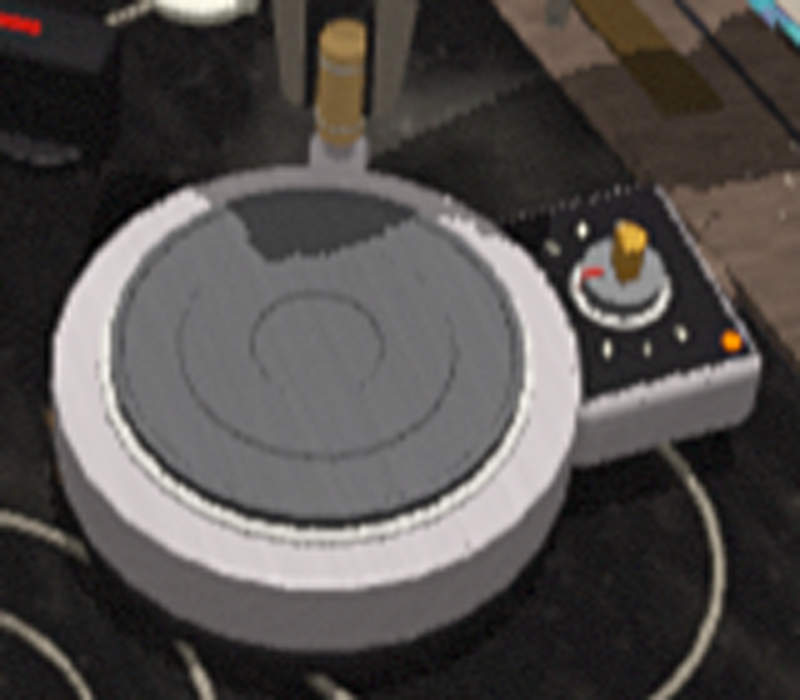

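Request:
{"name": "step_arm", "arguments": {
  "rows": [
    {"dx":0,"dy":-2,"dz":0,"turn":0,"grip":-1},
    {"dx":0,"dy":-2,"dz":0,"turn":0,"grip":-1},
    {"dx":0,"dy":0,"dz":0,"turn":0,"grip":-1}
  ]
}}

```text
clock: 6.08
position: [584.6, 30.8, 281.2]
tcp_rot: [1.293, -2.847, -0.021]
force: [-23.7, 10.0, 19.9]
width: 0.219
```

```bash
python3 - <<'E'
from h import *
arc(1,.05,.03)
E
```

```text
t 6.08 pos [584.6  30.8 281.2] xyaw -131.2 zax [-0.0185  0.0062 -0.9998] F [-23.7  10.   19.9] w 0.219 q [-0.11  0.52  0.    1.85 -0.01  0.79  2.32]
ang 237.00179755042043 r 119.4206533351389 dz -0.20744642849854245
1 [587.  30.] -2.4 -5.6
```

The stop is firm: force rises with no motion. I'll relieve the push, open, and rise.

Request:
{"name": "step_arm", "arguments": {
  "rows": [
    {"dx":0,"dy":4,"dz":0,"turn":0,"grip":-1},
    {"dx":0,"dy":1,"dz":0,"turn":0,"grip":0},
    {"dx":0,"dy":0,"dz":0,"turn":0,"grip":0.2},
    {"dx":0,"dy":0,"dz":0,"turn":0,"grip":0.2},
    {"dx":0,"dy":0,"dz":0,"turn":0,"grip":0.2}
  ]
}}

```text
clock: 6.7
position: [586.5, 28.4, 281.7]
tcp_rot: [-1.292, 2.863, -0.0]
force: [1.0, 0.1, 0.3]
width: 0.597
```

Request:
{"name": "step_arm", "arguments": {
  "rows": [
    {"dx":0,"dy":0,"dz":-20,"turn":0,"grip":0.2},
    {"dx":0,"dy":0,"dz":-40,"turn":0,"grip":0.2},
    {"dx":0,"dy":0,"dz":-40,"turn":0.15,"grip":0.2},
    {"dx":0,"dy":0,"dz":-20,"turn":0.18,"grip":0.2},
    {"dx":0,"dy":0,"dz":0,"turn":0.18,"grip":0.2}
  ]
}}

```text
clock: 7.32
position: [586.8, 28.5, 404.0]
tcp_rot: [-0.518, 3.094, -0.0]
force: [-0.2, -0.7, -0.7]
width: 0.6
```

```bash
python3 - <<'E'
from h import *
go(571,-224,150)
E
```

```text
t 7.33 pos [586.8  28.5 404. ] xyaw -161.0 zax [ 4.5e-03  7.0e-04 -1.0e+00] F [-0.2 -0.7 -0.7] w 0.6 q [-0.2   0.36  0.12  1.77 -0.05  1.01  1.84]
grasp [587.6  28.6 233. ] tool delta [  98.3 -233.3   82.8]
```

Request:
{"name": "step_arm", "arguments": {
  "rows": [
    {"dx":19,"dy":-46,"dz":0,"turn":0,"grip":0.2},
    {"dx":19,"dy":-46,"dz":0,"turn":0,"grip":0.2},
    {"dx":19,"dy":-46,"dz":0,"turn":0,"grip":0.2},
    {"dx":19,"dy":-46,"dz":0,"turn":0,"grip":0.2},
    {"dx":19,"dy":-46,"dz":0,"turn":0,"grip":0.2}
  ]
}}

```text
clock: 7.95
position: [572.7, -221.6, 401.8]
tcp_rot: [-0.528, 3.096, -0.0]
force: [0.9, -1.1, 0.4]
width: 0.602
```

Request:
{"name": "step_arm", "arguments": {
  "rows": [
    {"dx":0,"dy":0,"dz":0,"turn":0.165,"grip":0.2},
    {"dx":0,"dy":0,"dz":0,"turn":0.165,"grip":0.2},
    {"dx":0,"dy":0,"dz":0,"turn":0.165,"grip":0.2},
    {"dx":0,"dy":0,"dz":0,"turn":0.165,"grip":0.2},
    {"dx":0,"dy":0,"dz":0,"turn":0.165,"grip":0.2}
  ]
}}

```text
clock: 8.57
position: [572.9, -220.0, 401.7]
tcp_rot: [0.766, 3.047, -0.0]
force: [-0.0, 0.1, -0.5]
width: 0.601
```

```bash
python3 - <<'E'
from h import *
go(571,-224,36)
t=snap("top"); s=snap("scene")
crop(t,130,200,160,140,5,"t2"); crop(s,290,230,160,140,5,"s2"); crop(s,250,140,120,110,5,"s2k")
print("jar",pt(t,397,240,97),"shaker",pt(t,460.5,250.5,90))
print("jar s",pt(s,264,194,97))
E
```

```text
t 8.57 pos [ 572.9 -220.   401.7] xyaw 151.8 zax [ 3.e-04 -1.e-04 -1.e+00] F [-0.   0.1 -0.5] w 0.601 q [ 0.03  0.42  0.38  1.72 -0.18  1.04  1.54]
grasp [ 573.  -220.   230.7] tool delta [-1.000e-01 -4.400e+00  1.947e+02]
jar [ 686.14000214 -191.59158829   97.        ] shaker [ 669.86879999 -312.01011853   90.        ]
jar s [ 685.55830812 -193.02675025   97.        ]
```

View pics/t2.png

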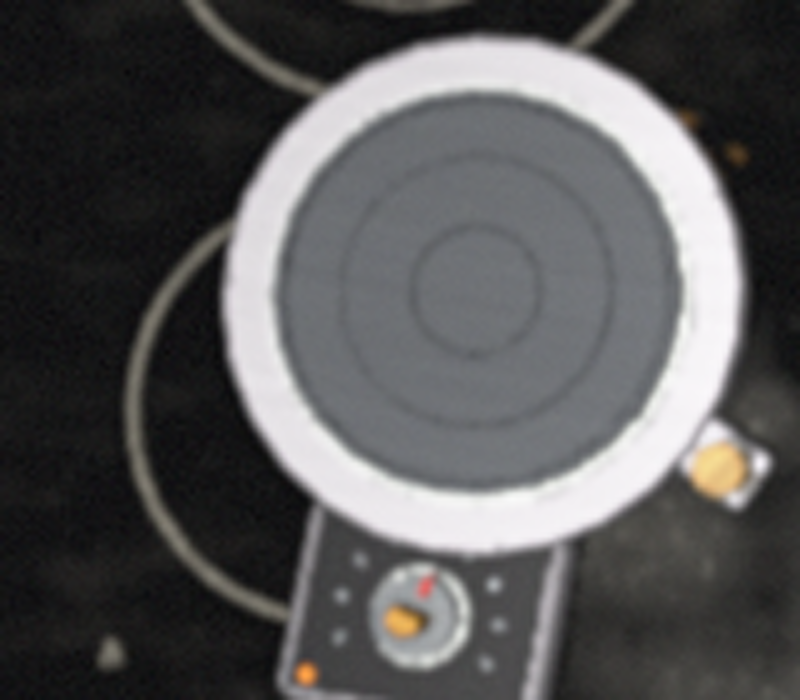

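View pics/s2.png

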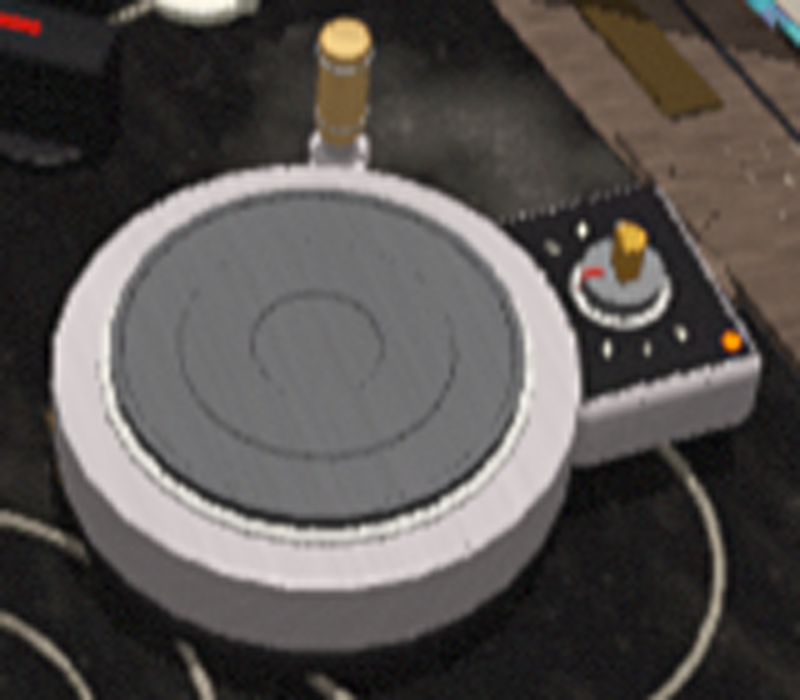

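View pics/s2k.png

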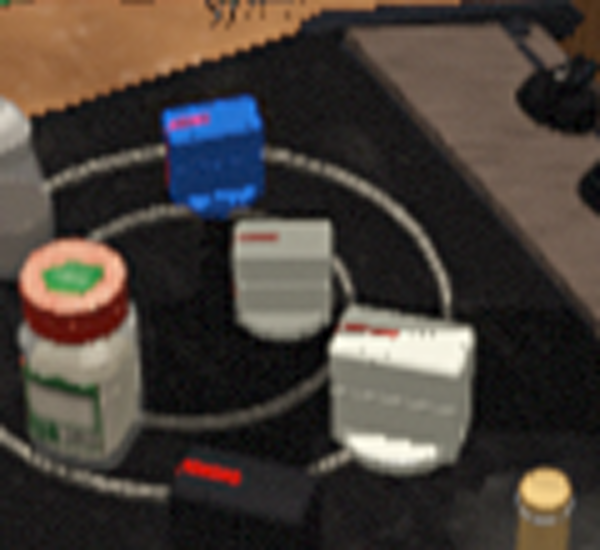

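```bash
python3 - <<'E'
from h import *
t=snap("top"); s=snap("scene")
crop(t,195,308,40,35,20,"t3"); crop(s,398,268,32,28,25,"s3")
T=lambda x0,y0:(lambda U,V:((U+.5)/5-.5+x0,(V+.5)/5-.5+y0))
th=T(130,200); sh=T(290,230)
def P(n,c,f,U,V,z): print(n,pt(c,*f(U,V),z)[:2].round(1))
P("collar",t,th,420,615,77);P("mark",t,th,427,585,77);P("top",t,th,404,622,97)
P("collar",s,sh,622,275,77);P("mark",s,sh,592,272,77);P("top",s,sh,630,238,97)
P("handle",t,th,720,468,125);P("handle",s,sh,345,37,125)
E
```

```text
collar [523.9 149.2]
mark [535.2 147.1]
top [522.2 150.9]
collar [524.1 152.7]
mark [533.5 146.2]
top [522.3 151.5]
handle [581.2  33.6]
handle [580.8  33.8]
```

View pics/t3.png

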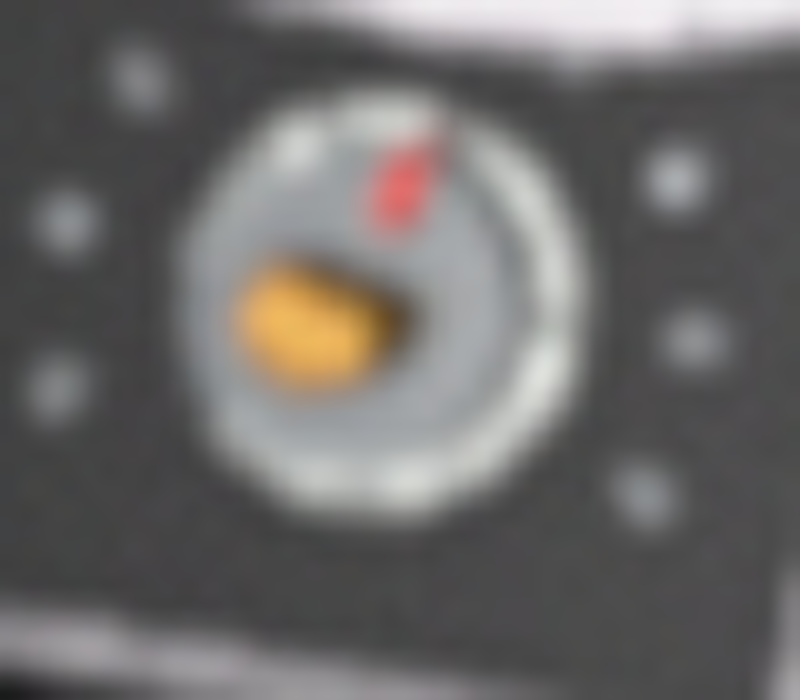

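View pics/s3.png

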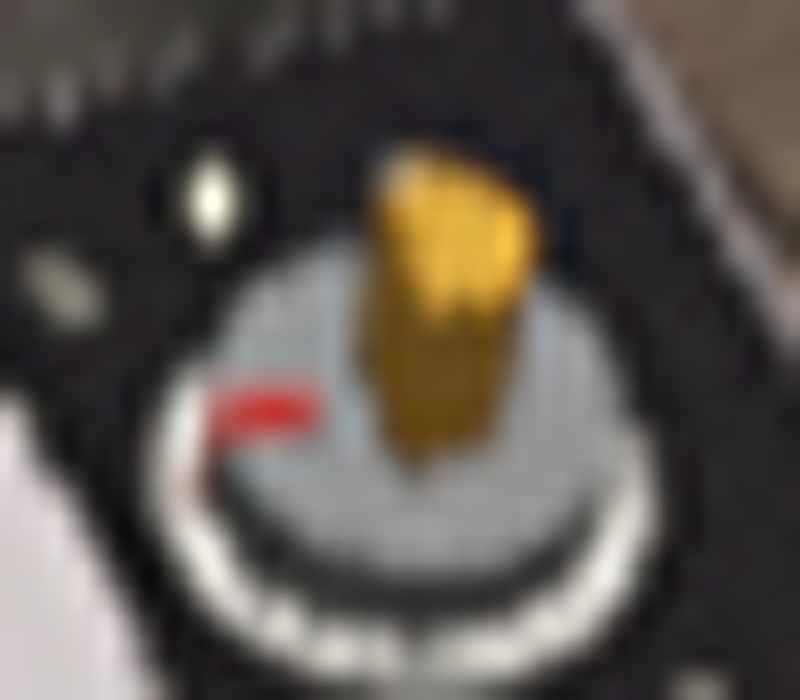

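```bash
cat > ov.py <<'E'
from h import *
from scipy.optimize import least_squares
t=snap("top"); s=snap("scene")
def redc(c,x0,y0,x1,y1):
    im=c["color"][y0:y1,x0:x1].astype(float); b,g,r=im[...,0],im[...,1],im[...,2]
    w=np.clip(r-np.maximum(g,b)*1.0-40,0,None); w[(g-b)>25]=0
    v,u=np.mgrid[y0:y1,x0:x1]; return (w*u).sum()/w.sum(),(w*v).sum()/w.sum(),w.sum()
for n,c,b in(("t",t,(205,310,224,322)),("s",s,(402,278,413,290))):
    u,v,w=redc(c,*b); print("mark",n,round(u,2),round(v,2),w,pt(c,u,v,77)[:2].round(2))
# fit axis and handle angle using measured points
obs=np.array([[581.2,33.6],[580.8,33.8]]); stem=np.array([[522.2,150.9],[522.3,151.5]])
def f(p):
    cx,cy,h=p; H=np.array([cx+118*np.cos(h),cy+118*np.sin(h)]); S=np.array([cx+125*np.cos(h-np.radians(65)),cy+125*np.sin(h-np.radians(65))])
    # stem D-top centroid shifted ~1.5mm away from flat: yaw ~-25
    S2=S-1.5*np.array([np.cos(-.44),np.sin(-.44)])
    return np.r_[(obs-H).ravel(),(stem-S2).ravel(),(cx-646.3)*1,(cy-131.5)*.5]
r=least_squares(f,[646,132,4.13]);cx,cy,h=r.x;print("axis",cx,cy,np.degrees(h),r.fun.round(2))
a=h-np.radians(65);C=np.array([cx+125*np.cos(a),cy+125*np.sin(a)]);print("stem",C,"flat0 yaw",np.degrees(a)-180)
def draw(c,x0,y0,w,hh,f,name,yaw,C=C):
    im=cv2.resize(c["color"][y0:y0+hh,x0:x0+w],None,fx=f,fy=f,interpolation=cv2.INTER_CUBIC)
    def pl(P,col,closed=True):
        q=(px(c,P)-[x0,y0]+.5)*f-.5; cv2.polylines(im,[q.round().astype(int).reshape(-1,1,2)],closed,col,1)
    th=np.linspace(0,2*np.pi,80)
    circ=lambda r,z:np.c_[C[0]+r*np.cos(th),C[1]+r*np.sin(th),0*th+z]
    pl(circ(16,77),(0,255,0))
    def D(r,fl,z):
        x=np.minimum(r*np.cos(th),fl);y=r*np.sin(th);cy_,sy=np.cos(yaw),np.sin(yaw)
        return np.c_[C[0]+x*cy_-y*sy,C[1]+x*sy+y*cy_,0*th+z]
    pl(D(5.5,2,97),(255,0,255)); pl(D(7,3.5,95),(255,255,0)); pl(D(7,3.5,77),(255,255,0))
    d=np.array([np.cos(yaw),np.sin(yaw)]); pl(np.array([[*(C+6*d),77],[*(C+16*d),77]]),(255,0,0),False)
    cv2.imwrite("pics/"+name+".png",im)
E
python3 - <<'E'
from ov import *
y=np.radians(-25)
draw(t,198,312,30,26,22,"ot1",y); draw(s,398,268,32,28,25,"os1",y)
E
```

```text
mark t 214.65 316.92 360.0 [534.55 147.69]
mark s 408.08 284.04 426.0 [533.41 146.36]
axis 646.8069193025045 131.49106594055465 236.13549812238986 [ 0.15  0.09 -0.25  0.29  0.26 -0.49  0.36  0.11  0.51 -0.  ]
stem [523.29997826 150.75334808] flat0 yaw -8.864501877610138
```

View pics/ot1.png

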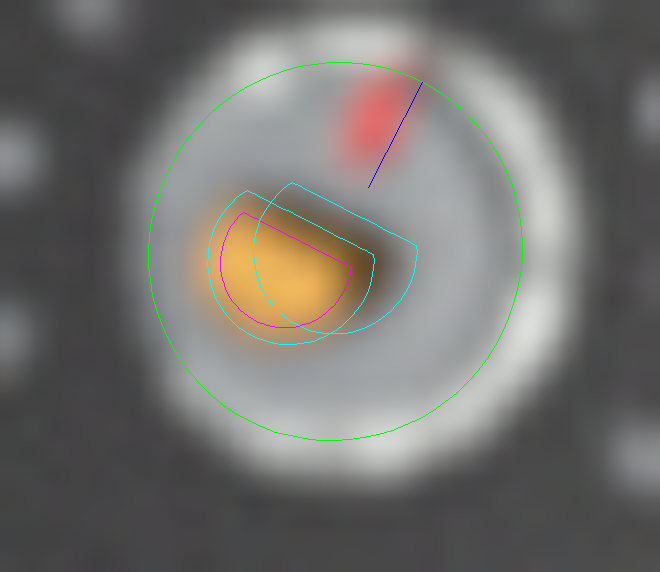

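View pics/os1.png

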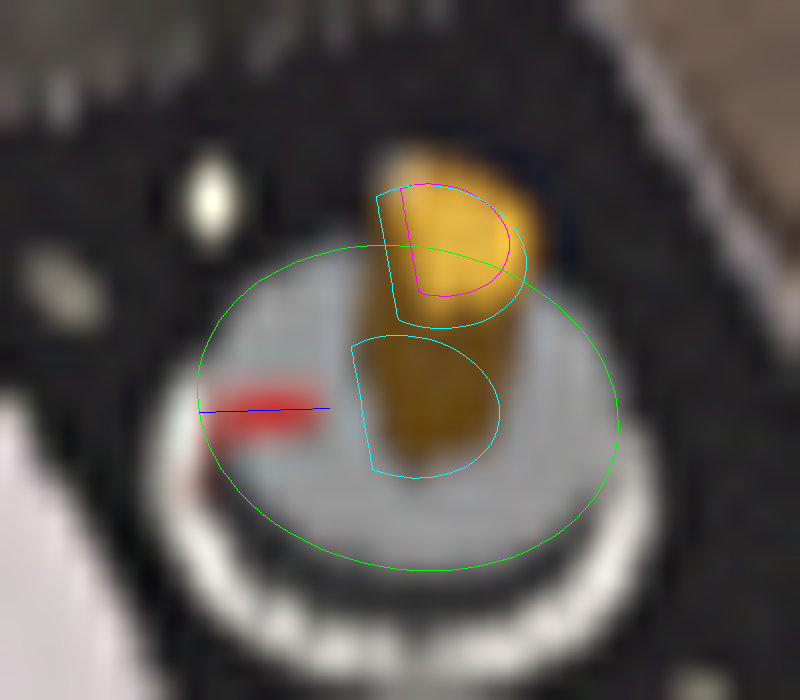

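```bash
cat > fit.py <<'E'
from ov import *
from scipy.optimize import minimize
th=np.linspace(0,2*np.pi,60)
def D(r,fl,z,C,yaw):
    x=np.minimum(r*np.cos(th),fl);y=r*np.sin(th);c,s_=np.cos(yaw),np.sin(yaw)
    return np.c_[C[0]+x*c-y*s_,C[1]+x*s_+y*c,0*th+z]
def fitc(c,box,C0):
    x0,y0,x1,y1=box; im=c["color"][y0:y1,x0:x1].astype(float); b,g,r=im[...,0],im[...,1],im[...,2]
    B=np.clip((g-b)/(g+b+10),0,None); B=np.clip(B/np.percentile(B,99),0,1)
    Rd=np.clip((r-g)/(r+g+10)-np.clip((g-b)/(g+b+10),0,None),0,None); Rd=np.clip(Rd/Rd.max(),0,1)
    S=8
    def ren(polys,sig):
        m=np.zeros(((y1-y0)*S,(x1-x0)*S),np.uint8)
        q=np.vstack([(px(c,P)-[x0,y0]+.5)*S-.5 for P in polys])
        hull=cv2.convexHull(np.round(q*16).astype(np.int32)); cv2.fillPoly(m,[hull],255,shift=4)
        m=cv2.resize(m.astype(float)/255,(x1-x0,y1-y0),interpolation=cv2.INTER_AREA)
        return cv2.GaussianBlur(m,(0,0),sig)
    def cost(p,wb=1,wr=1):
        C=C0+p[:2]; yaw=p[2]; mb=ren([D(7,3.5,77,C,yaw),D(7,3.5,95,C,yaw),D(5.5,2,97,C,yaw)],p[3])
        d=np.array([np.cos(yaw),np.sin(yaw)]);n=np.array([-d[1],d[0]]);w=1.2
        mr=ren([np.array([[*(C+a*d+k*n),77] for a in(p[4],15.5) for k in(-w,w)])],p[3])
        e=wb*((B-mb*p[5])**2).sum()
        k=(mr*Rd).sum()/(mr*mr).sum() if mr.any() else 0
        e+=wr*((Rd-k*mr)**2).sum(); return e
    best=None
    for wr in(0,1):
      best=None
      for y in np.radians([-50,-40,-32,-24,-16,-8,0]):
        r=minimize(cost,[0,0,y,.6,9,1.],args=(1,wr),method="Nelder-Mead",options=dict(maxiter=1500,initial_simplex=np.array([[0,0,y,.6,9,1.]]+[[*(np.array([0,0,y,.6,9,1.])+np.eye(6)[i]*[1.5,1.5,.15,.2,1,.1][i])] for i in range(6)])))
        if best is None or r.fun<best.fun: best=r
      print("wr",wr,"C",(C0+best.x[:2]).round(2),"yaw",np.degrees(best.x[2]).round(1),best.x[3:].round(2),round(best.fun,3))
fitc(t,(202,312,224,332),C); fitc(s,(404,272,424,292),C)
E
python3 fit.py
```

```text
mark t 214.64 316.93 360.0 [534.54 147.71]
mark s 408.07 284.05 433.0 [533.43 146.36]
axis 646.8069193025045 131.49106594055465 236.13549812238986 [ 0.15  0.09 -0.25  0.29  0.26 -0.49  0.36  0.11  0.51 -0.  ]
stem [523.29997826 150.75334808] flat0 yaw -8.864501877610138
wr 0 C [523.07 152.47] yaw -14.3 [0.8  9.64 0.76] 3.052
wr 1 C [522.88 152.36] yaw -22.1 [0.84 9.55 0.76] 3.323
wr 0 C [521.17 148.88] yaw -25.0 [ 0.48 10.45  0.86] 1.641
wr 1 C [521.23 149.26] yaw -15.8 [0.59 8.86 0.86] 3.386
```

```bash
cat > fit2.py <<'E'
import re
src=open('fit.py').read().split("fitc(t,")[0]; src=src.replace("np.radians([-50,-40,-32,-24,-16,-8,0])","np.radians(YS)")
exec(src)
t0=dict(t);t0["color"]=cv2.imread("pics/top0.png");s0=dict(s);s0["color"]=cv2.imread("pics/scene0.png")
h0=np.arctan2(139.9-cy,529.6-cx)%(2*np.pi);a0=h0-np.radians(65);C0=np.array([cx+125*np.cos(a0),cy+125*np.sin(a0)])
rot=np.degrees(h-h0);print("h0",np.degrees(h0),"C0",C0,px(t0,[*C0,87]),px(s0,[*C0,87]),"rot",rot)
YS=np.arange(-130,-40,12)
for c in(t0,s0):
    u,v=px(c,[*C0,87])[0]
    print("expect yaw+rot");fitc(c,(int(u)-9,int(v)-9,int(u)+12,int(v)+11),C0)
print("subtract: yaw_now=yaw0+",rot)
E
python3 fit2.py
```

```text
mark t 214.65 316.92 360.0 [534.54 147.7 ]
mark s 408.08 284.04 429.0 [533.39 146.35]
axis 646.8069193025045 131.49106594055465 236.13549812238986 [ 0.15  0.09 -0.25  0.29  0.26 -0.49  0.36  0.11  0.51 -0.  ]
stem [523.29997826 150.75334808] flat0 yaw -8.864501877610138
h0 175.89638277491517 C0 [602.22204181 248.26944022] [[161.85855269 279.46540363]] [[406.7824288  334.34396419]] rot 60.23911534747469
expect yaw+rot
wr 0 C [601.53 250.2 ] yaw -74.8 [0.8  9.39 0.77] 3.014
wr 1 C [601.65 249.87] yaw -80.9 [ 0.97 10.02  0.81] 3.711
expect yaw+rot
wr 0 C [600.16 246.92] yaw -65.8 [ 0.49 10.42  0.88] 1.64Traceback (most recent call last):
  File "fit2.py", line 10, in <module>
    print("expect yaw+rot");fitc(c,(int(u)-9,int(v)-9,int(u)+12,int(v)+11),C0)
                            ~~~~^^^^^^^^^^^^^^^^^^^^^^^^^^^^^^^^^^^^^^^^^^^^^^
  File "<string>", line 29, in fitc
    res = _minimize_neldermead(fun, x0, args, callback, bounds=bounds,
                               **options)
    fxe = func(xe)
    fx = function(np.copy(x), *(wrapper_args + args))
  File "<string>", line 19, in cost
  File "<string>", line 17, in ren
cv2.error: OpenCV(4.12.0) /io/opencv/modules/imgproc/src/smooth.dispatch.cpp:293: error: (-215:Assertion failed) ksize.width > 0 && ksize.width % 2 == 1 && ksize.height > 0 && ksize.height % 2 == 1 in function 'createGaussianKernels'
```

Request:
{"name": "step_arm", "arguments": {
  "rows": [
    {"dx":0,"dy":-4.4,"dz":50,"turn":0,"grip":0.2},
    {"dx":0,"dy":0,"dz":50,"turn":0,"grip":0.2},
    {"dx":0,"dy":0,"dz":40,"turn":0,"grip":0.2},
    {"dx":0,"dy":0,"dz":0,"turn":0,"grip":0.2}
  ]
}}

```text
clock: 9.57
position: [569.6, -223.3, 258.9]
tcp_rot: [-0.755, -3.043, -0.0]
force: [-0.4, -0.1, 0.3]
width: 0.599
```

```bash
python3 - <<'E'
from h import *
go(571,-224,34)
t=snap("top"); s=snap("scene")
crop(s,250,140,120,110,5,"k2s")
E
```

```text
t 9.57 pos [ 569.6 -223.3  258.9] xyaw 152.1 zax [-0.0062  0.0018 -1.    ] F [-0.4 -0.1  0.3] w 0.599 q [ 0.08  0.6   0.32  1.82 -0.26  0.78  1.62]
grasp [ 568.6 -223.    87.9] tool delta [-2.9  0.3 53.9]
```

View pics/k2s.png

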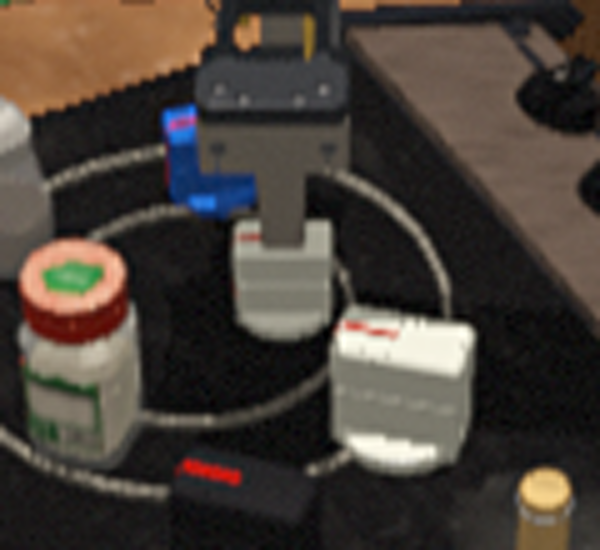

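The finger is centred over the small white knob at crop (283,280). I'll descend and grip.

Request:
{"name": "step_arm", "arguments": {
  "rows": [
    {"dx":-1,"dy":0,"dz":30,"turn":0,"grip":0.2},
    {"dx":0,"dy":0,"dz":23,"turn":0,"grip":0.2},
    {"dx":0,"dy":0,"dz":0,"turn":0,"grip":-1},
    {"dx":0,"dy":0,"dz":0,"turn":0,"grip":-1},
    {"dx":0,"dy":0,"dz":0,"turn":0,"grip":-1}
  ],
  "squeeze": 25
}}

```text
clock: 10.3
position: [572.3, -224.5, 210.5]
tcp_rot: [0.756, 3.046, -0.0]
force: [0.3, -0.2, -0.0]
width: 0.293
```

Request:
{"name": "step_arm", "arguments": {
  "rows": [
    {"dx":0,"dy":0,"dz":0,"turn":0,"grip":-1},
    {"dx":0,"dy":0,"dz":0,"turn":0,"grip":-1},
    {"dx":0,"dy":0,"dz":0,"turn":0,"grip":-1},
    {"dx":0,"dy":0,"dz":0,"turn":0,"grip":-1}
  ]
}}

```text
clock: 10.8
position: [572.3, -224.5, 210.2]
tcp_rot: [0.757, 3.047, 0.0]
force: [-1.2, 0.5, 6.6]
width: 0.26
```

```bash
python3 - <<'E'
from h import *
go(571,-224,34)
E
```

```text
t 10.8 pos [ 572.3 -224.5  210.2] xyaw 152.1 zax [ 2.2e-03 -5.0e-04 -1.0e+00] F [-1.2  0.5  6.6] w 0.26 q [ 0.1   0.67  0.3   1.82 -0.29  0.69  1.64]
grasp [ 572.7 -224.6   39.2] tool delta [ 1.8 -0.3  5.2]
```

Request:
{"name": "step_arm", "arguments": {
  "rows": [
    {"dx":0,"dy":0,"dz":-20,"turn":0,"grip":-1},
    {"dx":0,"dy":0,"dz":-40,"turn":0,"grip":-1},
    {"dx":0,"dy":0,"dz":-50,"turn":0,"grip":-1},
    {"dx":0,"dy":0,"dz":-30,"turn":0,"grip":-1},
    {"dx":0,"dy":0,"dz":0,"turn":-0.14,"grip":-1}
  ]
}}

```text
clock: 11.42
position: [572.3, -224.5, 353.0]
tcp_rot: [0.536, 3.089, -0.001]
force: [-0.0, -0.7, -1.0]
width: 0.257
```

```bash
python3 - <<'E'
from h import *
go(522,151)
E
```

```text
t 11.43 pos [ 572.3 -224.5  353. ] xyaw 160.3 zax [ 0.0061 -0.0019 -1.    ] F [-0.  -0.7 -1. ] w 0.257 q [ 0.07  0.47  0.34  1.76 -0.19  0.94  1.71]
grasp [ 573.3 -224.8  182. ] tool delta [174.8 336.6  -1. ]
```

Request:
{"name": "step_arm", "arguments": {
  "rows": [
    {"dx":18,"dy":34,"dz":0,"turn":0,"grip":-1},
    {"dx":22,"dy":42,"dz":0,"turn":0,"grip":-1},
    {"dx":22,"dy":42,"dz":0,"turn":0,"grip":-1},
    {"dx":22,"dy":42,"dz":0,"turn":0,"grip":-1},
    {"dx":22,"dy":42,"dz":0,"turn":0,"grip":-1}
  ]
}}

```text
clock: 12.05
position: [540.2, 3.2, 349.9]
tcp_rot: [0.542, 3.093, 0.001]
force: [0.1, 1.1, -1.0]
width: 0.261
```

Request:
{"name": "step_arm", "arguments": {
  "rows": [
    {"dx":22,"dy":42,"dz":0,"turn":0,"grip":-1},
    {"dx":22,"dy":42,"dz":0,"turn":0,"grip":-1},
    {"dx":22,"dy":42,"dz":0,"turn":0,"grip":-1},
    {"dx":0,"dy":0,"dz":0,"turn":0,"grip":-1},
    {"dx":0,"dy":0,"dz":0,"turn":0,"grip":-1}
  ]
}}

```text
clock: 12.68
position: [521.4, 142.2, 349.4]
tcp_rot: [0.542, 3.094, -0.0]
force: [0.3, -0.7, 0.2]
width: 0.253
```

```bash
python3 - <<'E'
from h import *
go(522,151,145)
E
```

```text
t 12.68 pos [521.4 142.2 349.4] xyaw 160.1 zax [ 7.e-04 -3.e-04 -1.e+00] F [ 0.3 -0.7  0.2] w 0.253 q [-0.52  0.35  0.23  1.94 -0.1   0.87  0.99]
grasp [521.6 142.2 178.4] tool delta [ 2.6  8.5 33.4]
```

Request:
{"name": "step_arm", "arguments": {
  "rows": [
    {"dx":0.8,"dy":8.5,"dz":15,"turn":0,"grip":-1},
    {"dx":0,"dy":0,"dz":18,"turn":0,"grip":-1},
    {"dx":0,"dy":0,"dz":0,"turn":0,"grip":-1},
    {"dx":0,"dy":0,"dz":0,"turn":0,"grip":-1}
  ]
}}

```text
clock: 13.18
position: [523.7, 150.6, 315.3]
tcp_rot: [-0.543, -3.094, 0.001]
force: [0.5, 0.3, -0.1]
width: 0.261
```

```bash
python3 - <<'E'
from h import *
go(523.7,150.4,144)
t=snap("top"); s=snap("scene")
crop(s,380,230,60,70,8,"f_s");crop(t,170,280,90,80,7,"f_t")
E
```

```text
t 13.18 pos [523.7 150.6 315.3] xyaw 160.1 zax [-7.e-04 -5.e-04 -1.e+00] F [ 0.5  0.3 -0.1] w 0.261 q [-0.52  0.41  0.22  1.95 -0.12  0.8   0.99]
grasp [523.6 150.5 144.3] tool delta [-0.1 -0.1  0.3]
```

View pics/f_s.png

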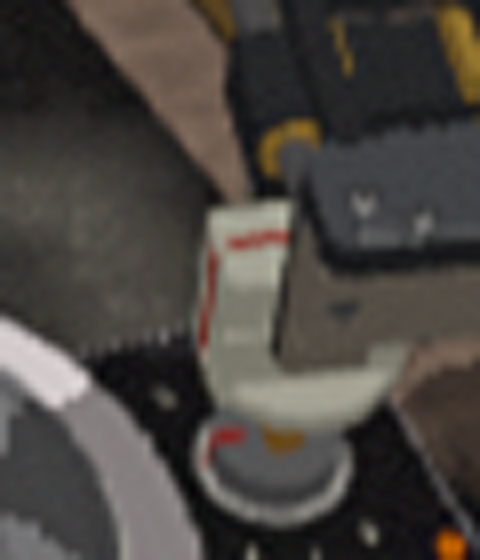

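View pics/f_t.png

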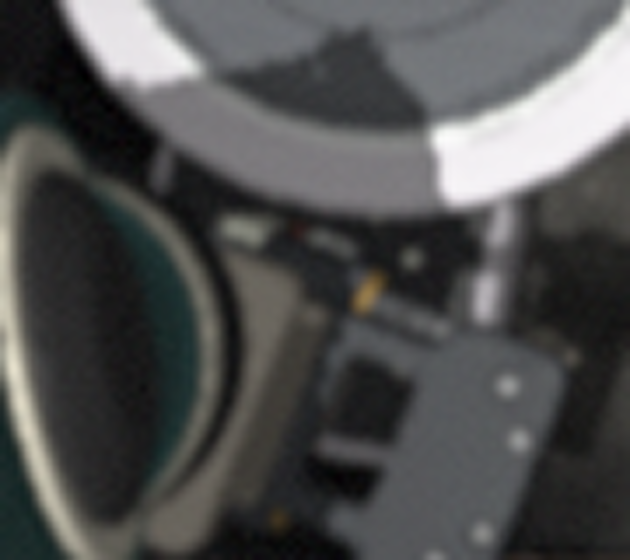

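```bash
cat > kov.py <<'E'
from h import *
def kov(C,yaw,zu,name,x0=380,y0=230,w=60,hh=70,f=8,cam="scene",stem=None):
    c=snap(cam); im=cv2.resize(c["color"][y0:y0+hh,x0:x0+w],None,fx=f,fy=f,interpolation=cv2.INTER_CUBIC)
    def pl(P,col,closed=True):
        q=(px(c,P)-[x0,y0]+.5)*f-.5; cv2.polylines(im,[q.round().astype(int).reshape(-1,1,2)],closed,col,1)
    th=np.linspace(0,2*np.pi,80)
    circ=lambda C,r,z:np.c_[C[0]+r*np.cos(th),C[1]+r*np.sin(th),0*th+z]
    pl(circ(C,23,zu),(0,255,0));pl(circ(C,23,zu+7),(0,255,0))
    d=np.array([np.cos(yaw),np.sin(yaw)]);n=np.array([-d[1],d[0]]);C=np.array(C)
    pl(np.array([[*(C+a*d+b*n),zu+44] for a,b in((23,12),(23,-12),(-23,-12),(-23,12))]),(255,0,255))
    pl(np.array([[*(C+23*d),zu+44],[*(C+23*d),zu+7]]),(255,0,0),False)
    if stem is not None: pl(circ(stem,16,77),(255,255,0))
    cv2.imwrite("pics/"+name+".png",im)
E
python3 - <<'E'
from kov import *
kov((522,151.1),np.radians(-20),105.2,"kv1",stem=(522,151))
E
```

```text
(no output)
```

View pics/kv1.png

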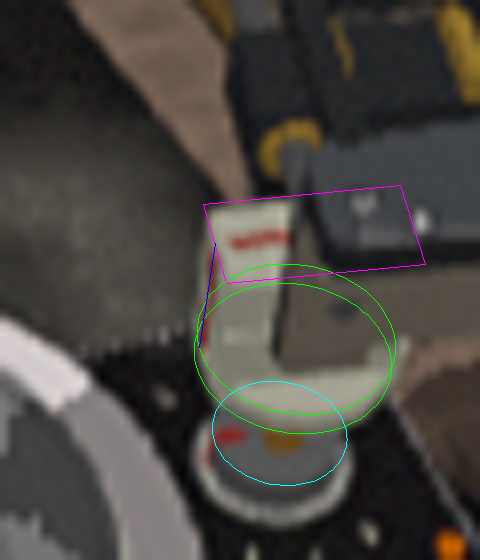

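Request:
{"name": "step_arm", "arguments": {
  "rows": [
    {"dx":-0.9,"dy":-0.2,"dz":4,"turn":0,"grip":-1},
    {"dx":0,"dy":0,"dz":3,"turn":0,"grip":-1},
    {"dx":0,"dy":0,"dz":0,"turn":0,"grip":-1}
  ]
}}

```text
clock: 13.7
position: [524.3, 150.5, 308.4]
tcp_rot: [-0.542, -3.094, 0.0]
force: [-0.3, -1.0, -1.0]
width: 0.258
```

```bash
python3 - <<'E'
from kov import *
o,M=st();print(o["moment"])
s=snap("scene");crop(s,385,255,50,50,14,"kv2")
t=snap("top");crop(t,190,305,45,40,14,"kv2t")
E
```

```text
t 13.7 pos [524.3 150.5 308.4] xyaw 160.1 zax [-5.e-04 -2.e-04 -1.e+00] F [-0.3 -1.  -1. ] w 0.258 q [-0.52  0.42  0.22  1.95 -0.13  0.79  1.  ]
[-0.0039918  -0.01320646  0.03748032]
```

View pics/kv2.png

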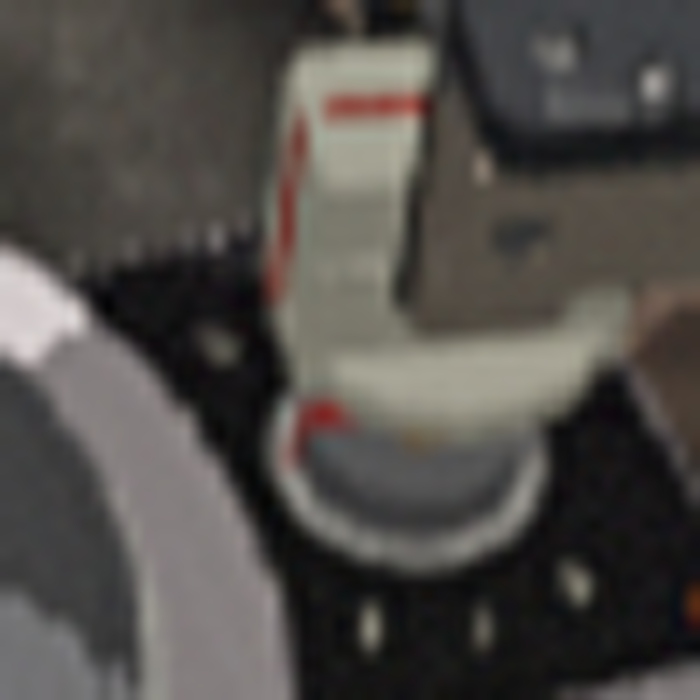

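Request:
{"name": "step_arm", "arguments": {
  "rows": [
    {"dx":0,"dy":0,"dz":2,"turn":0,"grip":-1},
    {"dx":0,"dy":0,"dz":2,"turn":0,"grip":-1},
    {"dx":0,"dy":0,"dz":0,"turn":0,"grip":-1}
  ]
}}

```text
clock: 14.18
position: [524.3, 150.4, 304.5]
tcp_rot: [-0.542, -3.094, 0.001]
force: [0.2, 0.4, 0.2]
width: 0.26
```

```bash
python3 - <<'E'
from kov import *
o,M=st();print(o["moment"])
E
```

```text
t 14.18 pos [524.3 150.4 304.5] xyaw 160.1 zax [-5.e-04 -3.e-04 -1.e+00] F [0.2 0.4 0.2] w 0.26 q [-0.52  0.42  0.22  1.95 -0.13  0.78  1.  ]
[-0.1058953   0.02792997 -0.01595208]
```

Request:
{"name": "step_arm", "arguments": {
  "rows": [
    {"dx":0,"dy":0,"dz":2,"turn":0,"grip":-1},
    {"dx":0,"dy":0,"dz":2,"turn":0,"grip":-1},
    {"dx":0,"dy":0,"dz":0,"turn":0,"grip":-1}
  ]
}}

```text
clock: 14.55
position: [524.3, 150.3, 300.4]
tcp_rot: [-0.542, -3.094, 0.001]
force: [0.4, -0.7, -1.2]
width: 0.261
```

```bash
python3 - <<'E'
from kov import *
o,M=st();print(o["moment"])
E
```

```text
t 14.55 pos [524.3 150.3 300.4] xyaw 160.1 zax [-3.e-04 -4.e-04 -1.e+00] F [ 0.4 -0.7 -1.2] w 0.261 q [-0.52  0.43  0.22  1.96 -0.13  0.77  1.  ]
[-0.34997779  0.05270856 -0.02566355]
```

Request:
{"name": "step_arm", "arguments": {
  "rows": [
    {"dx":0,"dy":0,"dz":2,"turn":0,"grip":-1},
    {"dx":0,"dy":0,"dz":2,"turn":0,"grip":-1},
    {"dx":0,"dy":0,"dz":2,"turn":0,"grip":-1},
    {"dx":0,"dy":0,"dz":0,"turn":0,"grip":-1}
  ]
}}

```text
clock: 15.05
position: [524.3, 150.4, 294.4]
tcp_rot: [-0.542, -3.094, 0.001]
force: [-0.7, -2.7, -1.2]
width: 0.26
```

```bash
python3 - <<'E'
from kov import *
o,M=st();print(o["moment"])
s=snap("scene");crop(s,385,255,50,50,14,"kv3")
E
```

```text
t 15.05 pos [524.3 150.4 294.4] xyaw 160.1 zax [-3.e-04 -4.e-04 -1.e+00] F [-0.7 -2.7 -1.2] w 0.26 q [-0.51  0.44  0.22  1.96 -0.13  0.76  1.  ]
[-0.58761178  0.08823391  0.00589899]
```

View pics/kv3.png

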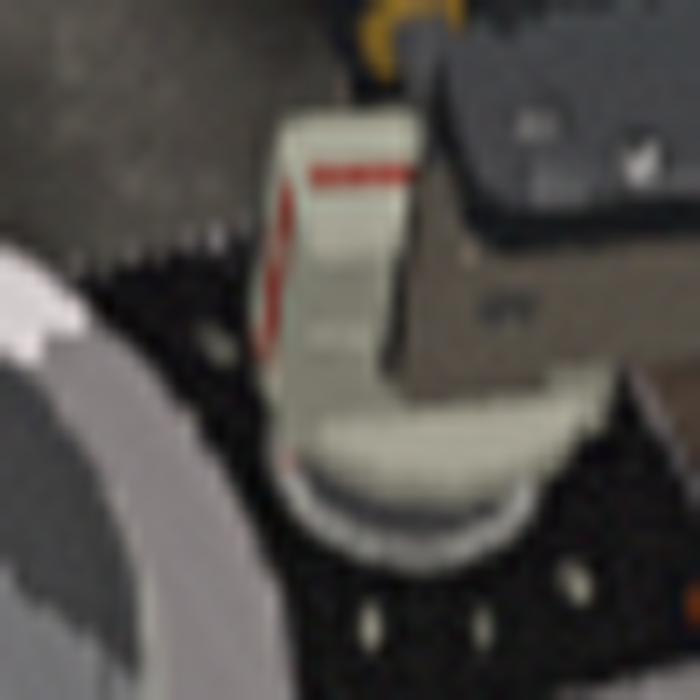

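The stem is entering the bore. There is a slight side force along -y, so I'll ease that way and continue down.

Request:
{"name": "step_arm", "arguments": {
  "rows": [
    {"dx":-0.2,"dy":-0.6,"dz":2,"turn":0,"grip":-1},
    {"dx":0,"dy":0,"dz":2,"turn":0,"grip":-1},
    {"dx":0,"dy":0,"dz":2,"turn":0,"grip":-1},
    {"dx":0,"dy":0,"dz":1,"turn":0,"grip":-1},
    {"dx":0,"dy":0,"dz":0,"turn":0,"grip":-1}
  ],
  "squeeze": 40
}}

```text
clock: 15.72
position: [524.3, 150.1, 287.5]
tcp_rot: [-0.542, -3.094, -0.0]
force: [0.0, -1.1, -1.0]
width: 0.254
```

```bash
python3 - <<'E'
from kov import *
o,M=st();print(o["moment"])
E
```

```text
t 15.72 pos [524.3 150.1 287.5] xyaw 160.1 zax [ 0.e+00  2.e-04 -1.e+00] F [ 0.  -1.1 -1. ] w 0.254 q [-0.51  0.45  0.21  1.96 -0.14  0.74  1.01]
[-0.28871345  0.04540502 -0.02932595]
```

Request:
{"name": "step_arm", "arguments": {
  "rows": [
    {"dx":0,"dy":-0.3,"dz":1,"turn":0,"grip":-1},
    {"dx":0,"dy":0,"dz":1,"turn":0,"grip":-1},
    {"dx":0,"dy":0,"dz":0,"turn":0,"grip":-1},
    {"dx":0,"dy":0,"dz":0,"turn":0,"grip":-1}
  ]
}}

```text
clock: 16.23
position: [524.3, 149.9, 285.9]
tcp_rot: [0.542, 3.094, 0.001]
force: [-0.6, -0.2, 2.7]
width: 0.255
```

```bash
python3 - <<'E'
from kov import *
for i in range(1):
  o,M=st();print(o["moment"])
E
```

```text
t 16.23 pos [524.3 149.9 285.9] xyaw 160.1 zax [ 5.e-04  5.e-04 -1.e+00] F [-0.6 -0.2  2.7] w 0.255 q [-0.51  0.45  0.21  1.97 -0.14  0.74  1.01]
[0.12997817 0.21818286 0.00909655]
```

Request:
{"name": "step_arm", "arguments": {
  "rows": [
    {"dx":0,"dy":0,"dz":1,"turn":0,"grip":-1},
    {"dx":0,"dy":0,"dz":1,"turn":0,"grip":-1},
    {"dx":0,"dy":0,"dz":0,"turn":0,"grip":-1},
    {"dx":0,"dy":0,"dz":0,"turn":0,"grip":-1}
  ]
}}

```text
clock: 16.73
position: [524.3, 149.9, 283.9]
tcp_rot: [0.542, 3.094, 0.001]
force: [-0.9, 0.9, 5.0]
width: 0.256
```

```bash
python3 - <<'E'
from kov import *
o,M=st();print(o["moment"])
s=snap("scene");crop(s,385,255,50,50,14,"kv4")
E
```

```text
t 16.73 pos [524.3 149.9 283.9] xyaw 160.1 zax [ 4.e-04  5.e-04 -1.e+00] F [-0.9  0.9  5. ] w 0.256 q [-0.51  0.45  0.21  1.97 -0.14  0.73  1.01]
[ 0.30080549  0.23026822 -0.01786177]
```

View pics/kv4.png

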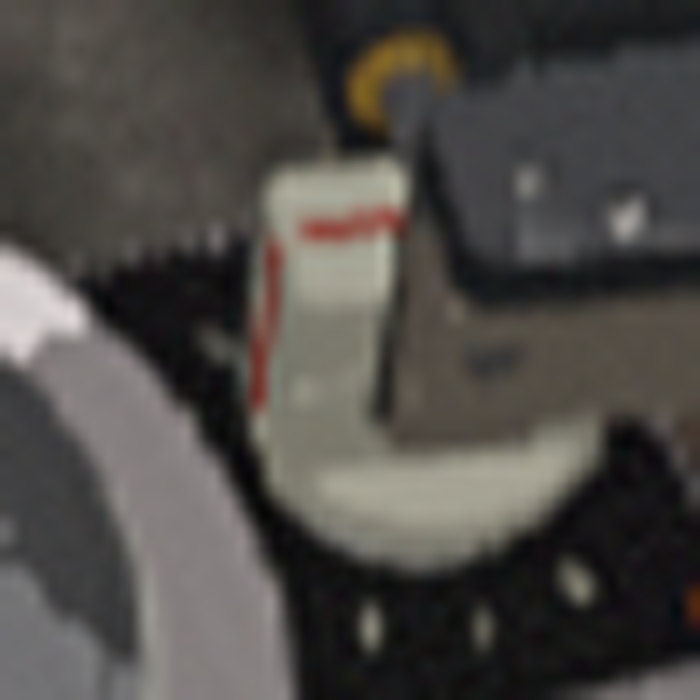

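Request:
{"name": "step_arm", "arguments": {
  "rows": [
    {"dx":0,"dy":0,"dz":1,"turn":0,"grip":-1},
    {"dx":0,"dy":0,"dz":1,"turn":0,"grip":-1},
    {"dx":0,"dy":0,"dz":1,"turn":0,"grip":-1},
    {"dx":0,"dy":0,"dz":0,"turn":0,"grip":-1},
    {"dx":0,"dy":0,"dz":0,"turn":0,"grip":-1}
  ]
}}

```text
clock: 17.4
position: [524.4, 149.8, 281.0]
tcp_rot: [0.542, 3.094, 0.001]
force: [-2.0, 1.6, 6.9]
width: 0.259
```

Request:
{"name": "step_arm", "arguments": {
  "rows": [
    {"dx":0,"dy":0,"dz":1,"turn":0,"grip":-1},
    {"dx":0,"dy":0,"dz":1,"turn":0,"grip":-1},
    {"dx":0,"dy":0,"dz":0,"turn":0,"grip":-1},
    {"dx":0,"dy":0,"dz":0,"turn":0,"grip":-1}
  ]
}}

```text
clock: 17.9
position: [524.4, 149.8, 280.0]
tcp_rot: [0.542, 3.094, 0.001]
force: [-4.1, 0.8, 14.9]
width: 0.26
```

Request:
{"name": "step_arm", "arguments": {
  "rows": [
    {"dx":0,"dy":0,"dz":1,"turn":0,"grip":-1},
    {"dx":0,"dy":0,"dz":0,"turn":0,"grip":-1},
    {"dx":0,"dy":0,"dz":0,"turn":0,"grip":-1}
  ]
}}

```text
clock: 18.27
position: [524.5, 149.7, 279.8]
tcp_rot: [0.542, 3.094, 0.002]
force: [-5.6, -0.2, 21.8]
width: 0.255
```

```bash
python3 - <<'E'
from kov import *
o,M=st();print(o["moment"])
s=snap("scene");crop(s,380,250,56,50,14,"kv5");cv2.imwrite("pics/full5.png",s["color"])
kov((522.6,150.2),np.radians(-20),70,"kv6",385,255,50,50,14)
E
```

```text
t 18.27 pos [524.5 149.7 279.8] xyaw 160.1 zax [ 6.0e-04  1.1e-03 -1.0e+00] F [-5.6 -0.2 21.8] w 0.255 q [-0.51  0.46  0.21  1.97 -0.14  0.73  1.01]
[ 0.01231974  1.56090365 -0.01903142]
```

View pics/kv6.png

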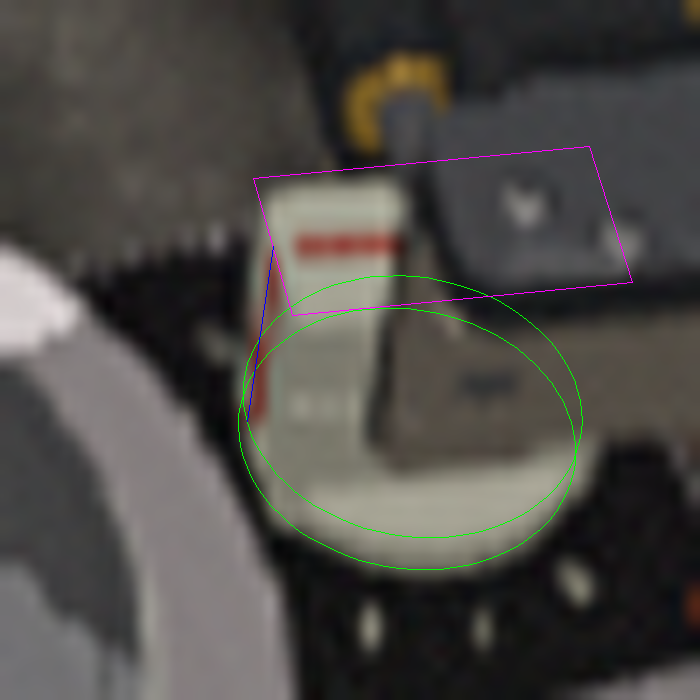

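View pics/full5.png

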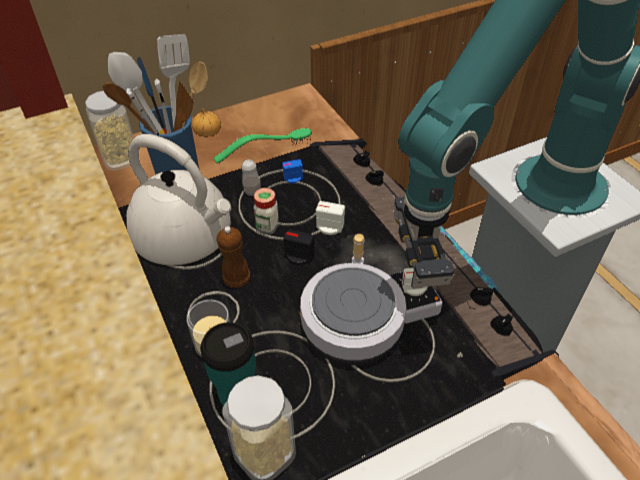

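```bash
python3 - <<'E'
from h import *
s=snap("scene");crop(s,340,230,30,30,20,"hd");print((px(s,[580.9,33.7,125])-[340,230]+.5)*20)
st()
E
```

```text
[[380.7841667  149.79826968]]
t 18.43 pos [524.5 149.7 279.8] xyaw 160.1 zax [ 6.0e-04  1.1e-03 -1.0e+00] F [-7.1 -0.8 22. ] w 0.257 q [-0.51  0.46  0.21  1.97 -0.14  0.73  1.01]
```

View pics/hd.png

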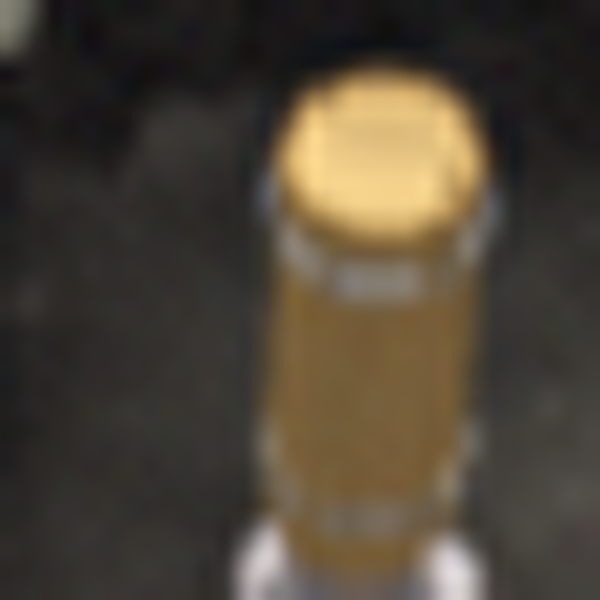

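The handle top is at crop (382,152), against a predicted (381,150), so the hotplate is still at its stop. I'm handing in.

```bash
python3 -c "
from h import *
print(env.hand_in()); st()"
```

```text
the job is handed in; nothing more can be done
None
the job is handed in; nothing more can be done
```

The job is handed in. The hotplate is at its stop and the knob is on the stem, pressed fully in and still held. `hand_in` reports no verdict.

- **Hotplate:** I swung it by its handle until the force climbed to about 33 N with no further motion. Just before hand-in the handle was within about 0.1 px of its position at the stop.
- **Knob:** I took the smaller white knob and set its red line to about -20° to match the stem mark. It slid on with only small side forces, up to about 3 N.
- **Press:** The spring engaged with the tool (TCP) at a height of about 286.5 mm and bottomed at about 280 mm, so roughly 6.5–7 mm of travel. An overlay with the underside drawn at 70 mm matched the flange in the image.
- **Final hold:** I left it held with a 40 N squeeze and about 22 N downward force.
- **Bystanders:** The shaker, jar and mill look untouched in the last full picture; I did not measure their positions again.

**Where the checks disagreed:**
- The two cameras differed by 2–3 mm on the stem position.
- The stem angle estimates ran from about -14° to -25°, with one weak outlier at -6°. I took a middle value, and the knob sliding on freely is what supports it.
- The wrist also carried 5–7 N of sideways force at the end.

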